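Check a skin probe on its reference pad

ROBOT

A 6-joint arm with a two-finger parallel gripper is mounted at the origin on a cart in front of the work surface, level with it; the furniture and walls round the work are solid. World frame = base frame: x ahead of the robot, y to its left, z up, the work surface at z = 0. Lengths are in mm, angles in rad, forces in N, time in s.
With the tool pointing down it reaches from about 350 to 775 mm from the base axis. Payload 7.3 kg.
Tool frame: the origin (TCP) lies at the very end of the fingers, on their centre line; the grasp point (between the pads) lies 19 mm behind it; x points along the fingers, z is the direction in which the jaws open and shut, and the axes are right-handed (so a half turn about x gives the same grasp; the last joint's range is limited). The gripper opens to 92 mm and grips with 3 to 60 N. Pads are 19 mm wide; open, the fingers measure 130 mm over their backs; the gripper's body (75 mm by 190 mm) begins 47 mm behind the grasp point.
Start: joints at [1.069, 0.342, 1.524, -0, 1.275, -0.146], TCP at [182.865, 492.143, 226.741] pointing down, gripper open.
Joint ranges: [-2.53, 2.53], [-0.77, 2.02], [0.04, 2.7], [-1, 4.14], [0.28, 2.66], [-3.11, 3.11]. Speed limits (rad/s): [2.57, 2.57, 3.14, 3.14, 3.14, 3.14].

INTERFACE

Orientations are given as [roll, pitch, yaw] about the fixed x, y, z axes, in that order (R = Rz(yaw) Ry(pitch) Rx(roll)).
In Python, from plant import * gives the robot as it stands.
- The arm moves only by the tool carry_out, never from a script. Its argument "rows" is a list of rows, each a list of 4 numbers: the shift along the world's x, y, z in mm, then the turn about the world's z in degrees. In form: [[x, y, z, twist], ...]. A call has 1 to 20 rows; each row is the pose to reach, as a shift and turn from the pose measured when the call began; what a row does not reach only later rows make up. A row lasts 1/12 s, in which the tool goes at most 41.7 mm and 7.16 degrees, less where a joint would pass 70% of its speed; a pose out of reach is approached as far as the arm can. A call with a gripper value outside its range is refused whole. "hand" is the finger opening in mm, from 0 to 91.8, set as the call begins (left out, the last holds). The fingers move at their own pace and stop on an object; the grip force is fixed at half the most. Time passes only in rows, so rows that repeat a pose let the fingers close. It gives the time, the measured TCP pose, the force and the opening at its end, in the units of the state.
- get_obs(): the state, without advancing time (a new reading comes with each control period).
- capture(name): name is "scene" or "side" or "wrist"; returns the picture (384x512x3 uint8, red, green, blue); there is no depth.
- camera_info(name): a dict with "camera_matrix" (3x3 intrinsics, pixels), "pose" (4x4, takes a point from camera to world coordinates); the wrist camera has in their place "mount" (4x4, takes a point from camera to tool coordinates, whose origin is the TCP and whose axes are the tool frame's). Camera axes: x right, y down, z forward; pixel columns grow to the right and rows downward; lengths in mm; the calibration is good to about 2 mm. A picture is of the moment at which its call begins: read the wrist's pose just before it. camera_info takes no time and is no camera call.
- close_job(): hands the job in, once; it reports no verdict.
The state is a dict: "time": time; "joint_positions": joint angles; "dq": joint speeds; "tau": joint torques, N m; "tool_pos": TCP position; "tcp_rot": TCP orientation; "contact_force": force on the tool from outside, world axes, zero at the start; "moment": the same for the moment, N m; "grip_width": finger opening in mm.
Only numpy, scipy, OpenCV 4.12 (cv2) and the standard library are available. Lean on these libraries where they do the work, as an engineer would, in place of code of your own. Each camera call takes 0.05 s, during which the arm holds its last target. There are 200 camera calls.

TASK

Lift the frosted dust cap off the reference block and stand it, open side down, inside the metal tray and let go of it. Then take the blue probe out of its stand and hold its orange sprung head on the red dot of the sloping white pad, the probe square to the pad's face (not to the counter) and pressed gently, so that the head is about half-way in and not at its stop. Finish while still holding the probe steadily like that, and leave everything else where it stands.

Things in the scene. Friction and masses are not known exactly. Their poses are not given: they have to be found in the camera images.
- block: Fixed reference block: grey rounded plate 110 x 110 mm, its level top (deck) 25 mm above the counter; origin at the centre of its underside, z up. A black post (36 mm across, 17.5 mm high) on the middle of the deck carries the white pad; the cap covers both and rests on the deck. Fixed bottles up to 130 mm high stand to its left, taller ones behind: carry things past them with 150 mm under them.
- pad: Round rigid white pad (30 mm across) on the post, with a thin red ring (17 mm across) and a red dot at its centre. Origin at the red dot, in the face, 30 mm above the deck, over the block's centre; z axis square to the face, outward: up, leaning 20 degrees to the block's -x side, which faces roughly (within 26 degrees) towards the robot.
- dust_cap: Frosted white hollow domed cap, about 20 g, open below, 70 mm high; origin at the centre of its open rim, z up. Outside 66 to 68 mm across for the lowest 45 mm; above that a 50 mm wide top, best gripped from above, 47 to 69 mm above the rim. Lifts straight up, at least 4 mm play round the post; raise it 40 mm to clear the pad.
- tray: Shallow metal tray fixed to the counter, 113 mm (x) by 201 mm (y), rim 18 mm high, its flat floor 2 mm above the counter; origin at the centre of its underside, z up. (A wall cabinet and shelf stand at the far left of the counter, beyond y = 0.4: keep the arm low or away there.)
- stand: Probe stand fixed to the counter: aluminium block 70 x 70 mm, top 55 mm above the counter, on a black foot 90 x 90 mm; an upright hole 25 mm wide goes down through its centre. Origin at the centre of its underside.
- probe: Loose probe, 0.12 to 0.2 kg, upright in the stand at first. Origin: centre of the underside of its grey collar (38 mm across, 8 mm high), which rests on the stand's top; z up the handle. Blue square handle 26 x 26 mm (flats square to x and y), 8 to 95 mm above the origin. Below, in the hole: steel neck 20 mm across, 30 mm long, and orange sprung head 12 mm across. Lift 50 mm to clear.
- probe_tip (a point): Centre of the flat lower end of the probe's orange head: 42 mm below the probe's origin on its axis while the head is out.
- probe_head (a joint): How far the probe's sprung head is pushed in, in m: 0 out, 0.010 at its hard stop. It needs about 1 N to start and 0.8 N more for each mm (5 N at 5 mm).
- cotton_pads: The stack of white cotton pads (59 mm across, 41 mm high); a loose bystander, to be left where it stands; origin at the centre of its underside.
- cream_pot: The cream pot, white lid and red base (68 mm across, 43 mm high); a loose bystander, to be left where it stands; origin at the centre of its underside.
- timer: The white round kitchen timer (55 mm across, 35 mm high); a loose bystander, to be left where it stands; origin at the centre of its underside.
- cartridge: The orange wax cartridge with a white top (30 x 38 x 98 mm); a loose bystander, to be left where it stands; origin at the centre of its underside.

How it is judged (in metres and radians):
On the way, in this order (a step that is already met when the one before it is completed fails the run):
1. the dust cap stands upright on the tray floor, let go (y of dust_cap in the frame of tray between -0.065 and 0.065 m and x of dust_cap in the frame of tray between -0.022 and 0.022 m and z of dust_cap in the frame of tray below 0.012 m and angle between dust_cap's own z axis and vertical below 0.1 rad and linear speed of dust_cap below 0.02 m/s and contact force between the fingers and dust_cap below 0.05 N), for 0.2 s.
2. the probe is drawn out of its stand, held by the fingers (height (world z) of probe_tip above 0.058 m and contact force between the fingers and probe above 1 N), for 0.1 s.
3. the probe's head is held on the red dot, square to the pad, gently (distance between probe_tip and pad below 0.006 m and angle between the z axis of probe and the z axis of pad, either way round below 0.14 rad and value of joint probe_head between 0.0015 and 0.009 m and contact force between probe and pad between 1 and 12 N and contact force between the fingers and probe above 1 N and contact force between probe and stand below 0.05 N), for 0.3 s.
At the end, for the whole second after the job is handed in: Through the last second the fingers hold the probe at rest, its tip within 6 mm of the red dot, within 8 degrees of square, head in by 1.5 to 9 mm, 1 to 12 N on the pad, not touching the stand; the cap stands upright, still and let go, flat on the tray floor inside the rim (all of step 1 and all of step 3 and linear speed of probe below 0.02 m/s); the arm keeps its last pose, push and grip.
It fails at once if the probe is pressed on the block or pad with more than 25 N (contact force between probe and block above 25 N or contact force between probe and pad above 25 N).
It fails at once if a bystander (cotton pads, cream pot, timer, cartridge) is moved by more than 30 mm (distance of any of cotton_pads, cream_pot, timer, cartridge from where it was at the start of the episode above 0.03 m).
It also fails if it takes over 56 s, if anything falls off the work surface, if the arm or the gripper's body presses on something with over 40 N, if the wrist force passes 120 N, or if a joint passes its speed limit or range.

## Working session

There is one attempt and no reset: what is moved stays moved. The work goes in short steps, Python scripts to look and compute and a tool call to move; the robot and the scene stay as the last step left them, time stands still between calls to the robot, and variables do not carry over. Pictures are saved under pics/ and viewed, about 8 in all and at most 12, crops included, and the job is handed in when it is done.

Besides the shell and the picture viewer there is one more tool, called after "Call:" by a JSON object that holds its "method" and its "body". carry_out: Moves the arm, as the interface text tells. Its arguments: {"type":"object","properties":{"rows":{"type":"array"},"hand":{"type":"number"}},"required":["rows"]}

```bash
mkdir -p pics; python3 - <<'E'
from plant import *
import cv2,numpy as np
o=get_obs();print(o)
for n in("scene","side","wrist"):
    im=capture(n);cv2.imwrite(f"pics/{n}0.png",im[...,::-1])
    c=camera_info(n);print(n,{k:np.round(v,3).tolist() for k,v in c.items() if k in("camera_matrix","pose","mount")})
a=cv2.imread("pics/scene0.png");cv2.imwrite("pics/scene0b.png",cv2.resize(a,(800,600)))
a=cv2.imread("pics/side0.png");cv2.imwrite("pics/side0b.png",cv2.resize(a,(800,600)))
E
```

```text
{'time': 0.0, 'joint_positions': array([ 1.06899136e+00,  3.42700847e-01,  1.52502042e+00, -1.63326448e-05,
        1.27542843e+00, -1.45978473e-01]), 'dq': array([-0.00100419, -0.00042895,  0.00076251,  0.00211994,  0.00108546,
       -0.00124533]), 'tau': array([ 7.27957158e-04, -4.31243491e+01, -2.44224823e+01,  7.18063815e-02,
        5.58493752e-02, -1.53048313e-04]), 'tool_pos': array([182.66111506, 491.75177545, 226.05514654]), 'tcp_rot': array([ 3.00564436,  1.5692392 , -2.06256635]), 'contact_force': array([-0.4550005 ,  0.34302984,  0.09856034]), 'moment': array([-0.01804785, -0.00623   , -0.01086943]), 'grip_width': 91.99043412289258}
scene {'camera_matrix': [[347.395, 0.0, 261.233], [0.0, 347.395, 187.541], [0.0, 0.0, 1.0]], 'pose': [[0.499, -0.436, 0.749, -215.619], [-0.866, -0.257, 0.428, -495.185], [0.005, -0.863, -0.506, 569.548], [0.0, 0.0, 0.0, 1.0]]}
side {'camera_matrix': [[391.124, 0.0, 255.809], [0.0, 391.124, 187.855], [0.0, 0.0, 1.0]], 'pose': [[-0.775, -0.554, 0.306, 193.173], [-0.632, 0.671, -0.388, 416.593], [0.009, -0.494, -0.87, 1100.97], [0.0, 0.0, 0.0, 1.0]]}
wrist {'camera_matrix': [[306.46, 0.0, 255.004], [0.0, 306.46, 190.163], [0.0, 0.0, 1.0]], 'mount': [[-0.0, -0.291, 0.957, -157.205], [-0.001, -0.957, -0.291, 79.121], [1.0, -0.001, 0.0, -0.071], [0.0, 0.0, 0.0, 1.0]]}
```

View pics/scene0b.png

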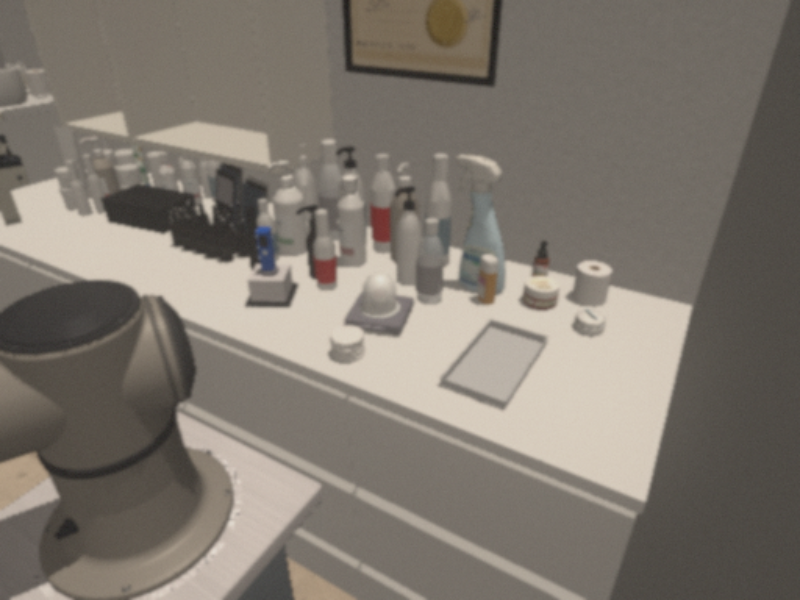

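View pics/side0b.png

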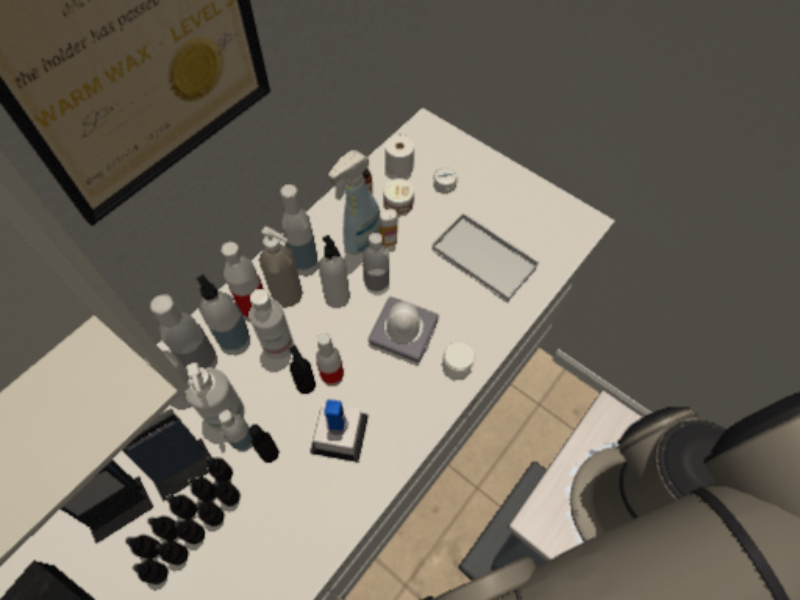

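The scene view shows the stand with the blue probe at about (268,265), the block and cap at (380,305), and the tray at (495,362). In the side view these are at (338,425), (404,328) and (485,257). I'll cast rays now.

```bash
cat > h.py <<'E'
from plant import *
import cv2,numpy as np
from scipy.spatial.transform import Rotation as Ro
def pose():
    o=get_obs();T=np.eye(4);T[:3,:3]=Ro.from_euler('xyz',o['tcp_rot']).as_matrix();T[:3,3]=o['tool_pos'];return T
def cam(n,T=None):
    c=camera_info(n);return np.array(c['camera_matrix']),(np.array(c['pose']) if n!='wrist' else T@np.array(c['mount']))
def ray(n,uv,z,T=None):
    K,P=cam(n,T);uv=np.atleast_2d(uv).astype(float)
    d=np.c_[uv,np.ones(len(uv))]@np.linalg.inv(K).T@P[:3,:3].T
    return P[:3,3]+d*((z-P[2,3])/d[:,2])[:,None]
def proj(n,p,T=None):
    K,P=cam(n,T);q=(np.atleast_2d(p)-P[:3,3])@P[:3,:3]@K.T;return q[:,:2]/q[:,2:]
E
python3 - <<'E'
from h import *
s=1/1.5625
T=pose();print(T.round(3))
for n,L in {'side':[('cap',95,[(404,308)]),('deck',25,[(391,299),(438,315),(411,360),(371,340)]),('tray',18,[(462,217),(537,262),(510,298),(433,248)]),('handle',150,[(334,405)]),('standtop',55,[(323,406),(366,412),(357,450),(315,444)]),('pot',43,[(459,357)])],
 'scene':[('cap',95,[(380,275)]),('deck',25,[(366,291),(413,297),(398,331),(347,320)]),('tray',18,[(490,322),(547,345),(505,403),(443,377)]),('handle',150,[(264,229)]),('pot',43,[(348,337)])]}.items():
    for k,z,u in L: print(n,k,ray(n,np.array(u)*s,z)[:,:2].round(0).tolist())
E
```

```text
[[-1.00000e-03 -9.37000e-01  3.48000e-01  1.82710e+02]
 [-1.00000e-03  3.48000e-01  9.37000e-01  4.91854e+02]
 [-1.00000e+00  0.00000e+00 -1.00000e-03  2.26199e+02]
 [ 0.00000e+00  0.00000e+00  0.00000e+00  1.00000e+00]]
side cap [[521.0, -13.0]]
side deck [[577.0, -42.0], [482.0, -73.0], [463.0, 36.0], [549.0, 53.0]]
side tray [[591.0, -303.0], [400.0, -309.0], [395.0, -201.0], [590.0, -198.0]]
side handle [[479.0, 221.0]]
side standtop [[521.0, 216.0], [455.0, 175.0], [422.0, 236.0], [485.0, 275.0]]
side pot [[393.0, -20.0]]
scene cap [[518.0, -16.0]]
scene deck [[555.0, 43.0], [582.0, -50.0], [466.0, -85.0], [450.0, 14.0]]
scene tray [[586.0, -211.0], [569.0, -324.0], [393.0, -315.0], [400.0, -208.0]]
scene handle [[476.0, 218.0]]
scene pot [[386.0, -35.0]]
```

Call:
{"method": "carry_out", "body": {"rows": [[336, -506, -6, 36], [336, -506, -6, 36], [336, -506, -6, 36], [336, -506, -6, 36], [336, -506, -6, 36], [336, -506, -6, 36], [336, -506, -6, 36], [336, -506, -6, 36], [336, -506, -6, 36], [336, -506, -6, 36], [336, -506, -6, 36], [336, -506, -6, 36], [336, -506, -6, 36], [336, -506, -6, 36], [336, -506, -6, 36], [336, -506, -6, 36], [336, -506, -6, 36], [336, -506, -6, 36], [336, -506, -6, 36]], "hand": 91}}

```text
time: 1.73
tool_pos: [517.8, -12.9, 220.0]
tcp_rot: [1.832, 1.57, -2.606]
contact_force: [-0.5, 0.3, 0.1]
grip_width: 90.9
```

```bash
python3 - <<'E'
from h import *
T=pose();im=capture('wrist');np.save('T1.npy',T);cv2.imwrite('pics/w1.png',im[...,::-1]);print(T.round(3), get_obs()['time'])
E
```

```text
[[-1.00000e-03 -9.63000e-01 -2.70000e-01  5.17808e+02]
 [-1.00000e-03 -2.70000e-01  9.63000e-01 -1.29100e+01]
 [-1.00000e+00  1.00000e-03 -0.00000e+00  2.20047e+02]
 [ 0.00000e+00  0.00000e+00  0.00000e+00  1.00000e+00]] 1.7833
```

View pics/w1.png

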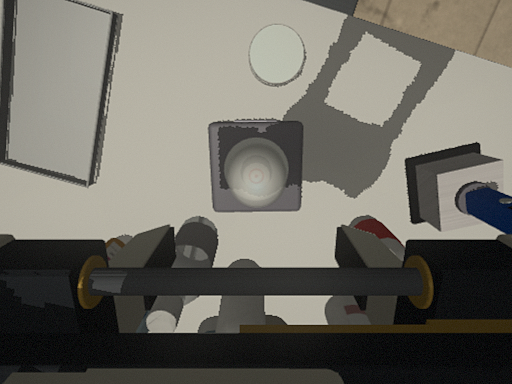

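The cap is centred under the gripper, with its apex at (256,177) and the deck spanning (209..303, 121..212) squarely in the picture. So the block's yaw is about the jaw yaw minus 90°, roughly 15.7°. The stand top is around (460,190), partly in view.

```bash
python3 - <<'E'
from h import *
T=np.load('T1.npy')
print(ray('wrist',[(209.5,122),(302.5,121.5),(303,211.5),(210,212)],25,T).round(1).tolist())
print('deck c',ray('wrist',[(209.5,122),(302.5,121.5),(303,211.5),(210,212)],25,T).mean(0).round(1))
print('cap',ray('wrist',[(256,177)],95,T).round(1), 'shoulder c',ray('wrist',[(256,171)],70,T).round(1))
print('tray in',ray('wrist',[(122,13),(93,185)],18,T).round(1).tolist())
print('stand',ray('wrist',[(415,165),(502,156),(422,229),(511,215)],55,T).round(1).tolist())
im=cv2.imread('pics/w1.png').astype(int);b=(im[...,0]-im[...,2]>60)&(im[...,0]-im[...,1]>50);v,u=np.where(b);print('blue',u.min(),u.max(),v.min(),v.max())
s=1/1.5625
print('bottles z0',ray('side',np.array([(377,290),(335,305),(331,380),(365,255)])*s,0).round(0).tolist())
E
```

```text
[[481.2, -76.2, 25.0], [452.5, 24.4, 25.0], [555.1, 58.8, 25.0], [586.5, -51.0, 25.0]]
deck c [518.8 -11.   25. ]
cap [[511.4 -13.6  95. ]] shoulder c [[511.4 -13.5  70. ]]
tray in [[398.2, -190.3, 18.0], [593.5, -196.7, 18.0]]
stand [[462.5, 149.9, 55.0], [428.6, 234.9, 55.0], [529.1, 188.5, 55.0], [486.4, 277.9, 55.0]]Traceback (most recent call last):
  File "<stdin>", line 8, in <module>
    return umr_minimum(a, axis, None, out, keepdims, initial, where)
ValueError: zero-size array to reduction operation minimum which has no identity
```

```bash
python3 - <<'E'
from h import *
s=1/1.5625
print('bottles z0 side',ray('side',np.array([(377,288),(335,305),(331,380),(365,252)])*s,0).round(0).tolist())
print('scene z0',ray('scene',np.array([(428,300),(408,283),(326,288),(484,290)])*s,0).round(0).tolist())
E
```

```text
bottles z0 side [[625.0, -54.0, 0.0], [666.0, 31.0, 0.0], [562.0, 157.0, 0.0], [703.0, -106.0, 0.0]]
scene z0 [[624.0, -61.0, 0.0], [665.0, 9.0, 0.0], [558.0, 147.0, 0.0], [720.0, -144.0, 0.0]]
```

Call:
{"method": "carry_out", "body": {"rows": [[-3, 0, -30, 0], [-3, 0, -65, 0], [-3, 0, -85, 0], [-3, 0, -85, 0], [-3, 0, -85, 0]]}}

```text
time: 2.2
tool_pos: [514.2, -11.5, 135.3]
tcp_rot: [1.469, 1.569, -2.967]
contact_force: [0.3, -0.0, 0.4]
grip_width: 91.3
```

Call:
{"method": "carry_out", "body": {"rows": [[0, -1, -25, 0], [0, -1, -50, 0], [0, -1, -62, 0], [0, -1, -62, 0], [0, -1, -62, 0]]}}

```text
time: 2.62
tool_pos: [515.1, -12.2, 74.9]
tcp_rot: [2.942, 1.57, -1.494]
contact_force: [-0.9, -1.2, 1.1]
grip_width: 91.2
```

Call:
{"method": "carry_out", "body": {"rows": [[0, 0, 0, 0], [0, 0, 0, 0], [0, 0, 0, 0], [0, 0, 0, 0], [0, 0, 0, 0], [0, 0, 0, 0], [0, 0, 0, 0], [0, 0, 0, 0]], "hand": 40}}

```text
time: 3.28
tool_pos: [515.2, -12.2, 74.9]
tcp_rot: [2.958, 1.57, -1.478]
contact_force: [-1.4, 0.8, 1.9]
grip_width: 49.5
```

Call:
{"method": "carry_out", "body": {"rows": [[0, 0, 20, 0], [0, 0, 50, 0], [0, 0, 85, 0], [0, 0, 110, 0], [0, 0, 110, 0], [-4, -40, 110, 0], [-22, -242, 110, 0], [-22, -242, 110, 0], [-22, -242, 110, 0], [-22, -242, 110, 0], [-22, -242, 110, 0], [-22, -242, 110, 0], [-22, -242, 110, 0], [-22, -242, 110, 0], [-22, -242, 110, 0]]}}

```text
time: 4.53
tool_pos: [493.1, -252.8, 184.6]
tcp_rot: [0.947, 1.57, 2.795]
contact_force: [-1.0, -0.8, 0.2]
grip_width: 49.0
```

```bash
python3 - <<'E'
from h import *
T=pose();im=capture('wrist');np.save('T2.npy',T);cv2.imwrite('pics/w2.png',im[...,::-1]);print(T[:3,3], get_obs()['time'])
E
```

```text
[ 493.14640002 -252.83082549  184.55856071] 4.5833
```

View pics/w2.png

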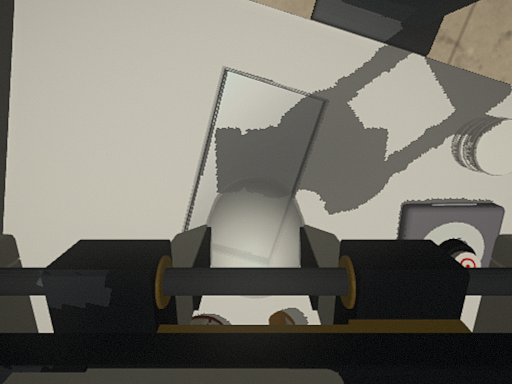

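The cap is held. The tray's near corners are at (225,68) and (327,101), and its left edge runs down to (188,228). The uncovered pad with its red ring is at (468,264).

```bash
python3 - <<'E'
from h import *
T=np.load('T2.npy')
p=ray('wrist',[(225,68),(327,101),(188,228),(295,195)],18,T)
print(p.round(1).tolist()); e=p[0]-p[1]; print(np.linalg.norm(e)); m=(p[0]+p[1])/2; d=np.array([-e[1],e[0],0])/np.linalg.norm(e); d*=np.sign(d[0]); print('centre',m+d*100.5, d)
E
```

```text
[[398.8, -310.1, 18.0], [400.8, -202.9, 18.0], [576.3, -308.9, 18.0], [504.9, -203.1, 18.0]]
107.25188177739278
centre [ 500.26521117 -258.37172965   18.        ] [ 0.99983214 -0.01832168  0.        ]
```

Call:
{"method": "carry_out", "body": {"rows": [[0, -3, -35, 0], [0, -3, -70, 0], [0, -3, -100, 0], [0, -3, -118, 0], [0, -3, -126, 0], [0, -3, -129, 0], [0, -3, -131, 0], [0, -3, -132, 0], [0, -3, -132, 0]]}}

```text
time: 5.33
tool_pos: [494.1, -256.0, 53.9]
tcp_rot: [-2.627, 1.569, -0.778]
contact_force: [-0.2, -0.6, 0.5]
grip_width: 49.2
```

Call:
{"method": "carry_out", "body": {"rows": [[0, 0, -1, 0], [0, 0, -2, 0], [0, 0, -3, 0], [0, 0, -3, 0]]}}

```text
time: 5.67
tool_pos: [494.5, -256.3, 51.7]
tcp_rot: [-2.494, 1.567, -0.645]
contact_force: [-0.1, 0.6, 4.1]
grip_width: 49.3
```

Call:
{"method": "carry_out", "body": {"rows": [[0, 0, 0, 0], [0, 0, 0, 0], [0, 0, 0, 0], [0, 0, 0, 0], [0, 0, 0, 0], [0, 0, 0, 0], [0, 0, 0, 0]], "hand": 91}}

```text
time: 6.25
tool_pos: [494.5, -256.3, 51.7]
tcp_rot: [-2.499, 1.567, -0.65]
contact_force: [0.1, -0.7, 0.2]
grip_width: 88.9
```

Call:
{"method": "carry_out", "body": {"rows": [[0, 0, 15, 0], [0, 0, 45, 0], [0, 0, 85, 0], [0, 0, 125, 0], [0, 0, 158, 0], [0, 0, 158, 0]]}}

```text
time: 6.75
tool_pos: [497.3, -258.2, 217.2]
tcp_rot: [-2.474, 1.554, -0.625]
contact_force: [0.9, -0.6, 0.7]
grip_width: 91.0
```

```bash
python3 - <<'E'
from h import *
T=pose();im=capture('wrist');np.save('T3.npy',T);cv2.imwrite('pics/w3.png',im[...,::-1]);print(T[:3,3], get_obs()['time'])
E
```

```text
[ 497.27281125 -258.15454767  217.15126395] 6.8
```

View pics/w3.png

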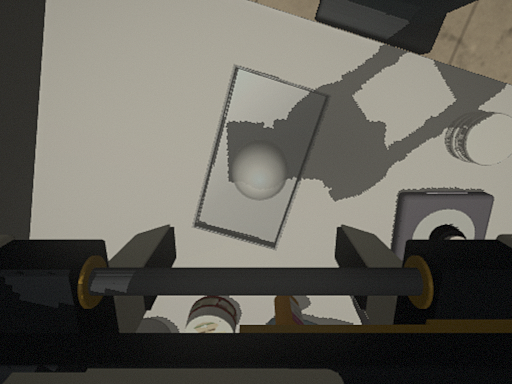

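The cap stands free and upright at (260,172), well inside the tray corners (235,67), (329,96), (276,247) and (195,227). Next is the stand.

Call:
{"method": "carry_out", "body": {"rows": [[-21, 477, 25, 14], [-21, 477, 25, 14], [-21, 477, 25, 14], [-21, 477, 25, 14], [-21, 477, 25, 14], [-21, 477, 25, 14], [-21, 477, 25, 14], [-21, 477, 25, 14], [-21, 477, 25, 14], [-21, 477, 25, 14], [-21, 477, 25, 14], [-21, 477, 25, 14], [-21, 477, 25, 14], [-21, 477, 25, 14], [-21, 477, 25, 14]]}}

```text
time: 8.05
tool_pos: [474.8, 218.9, 237.6]
tcp_rot: [-2.634, 1.56, -0.541]
contact_force: [0.3, -0.8, 0.7]
grip_width: 90.9
```

```bash
python3 - <<'E'
from h import *
T=pose();im=capture('wrist');np.save('T4.npy',T);cv2.imwrite('pics/w4.png',im[...,::-1]);print(T.round(3), get_obs()['time'])
T3=np.load('T3.npy');c=ray('wrist',[(235,67),(329,96),(276,247),(195,227)],18,T3);print(c.round(0).tolist(),c.mean(0)); print('cap',ray('wrist',[(259,168)],72,T3))
E
```

```text
[[ 9.00000e-03 -8.66000e-01 -4.99000e-01  4.74764e+02]
 [-5.00000e-03 -4.99000e-01  8.66000e-01  2.18853e+02]
 [-1.00000e+00 -5.00000e-03 -9.00000e-03  2.37622e+02]
 [ 0.00000e+00  0.00000e+00  0.00000e+00  1.00000e+00]] 8.1
[[400.0, -311.0, 18.0], [401.0, -203.0, 18.0], [595.0, -205.0, 18.0], [597.0, -311.0, 18.0]] [ 497.98877014 -257.54627928   18.        ]
cap [[ 488.04034886 -258.36981986   72.        ]]
```

View pics/w4.png

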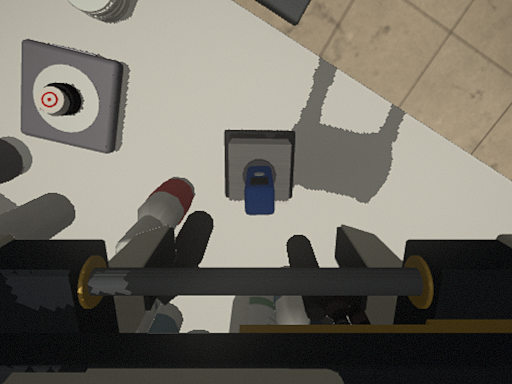

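The stand is square to the picture at (225..295, 130..200), and the blue handle is at (245..275, 166..215). The block with its pad is at the left, with the red dot at (50,99).

```bash
python3 - <<'E'
from h import *
T=np.load('T4.npy');im=cv2.imread('pics/w4.png').astype(int)
b=((im[...,0]-im[...,2]>30)).astype(np.uint8);b[230:]=0
n,l,st,ce=cv2.connectedComponentsWithStats(b);k=1+st[1:,4].argmax();v,u=np.where(l==k);print(st[k],ce[k])
cnt=cv2.findContours((l==k).astype(np.uint8),0,1)[0][0];print(cv2.minAreaRect(cnt))
top=st[k,1]+st[k,3]
uc=(u[v>top-14].min()+u[v>top-14].max())/2
print('far top edge z150',ray('wrist',[(uc,top)],150,T),uc, [ (u[v==y].min(),u[v==y].max()) for y in range(st[k,1],top,6)])
print('stand top corners',ray('wrist',[(229,138),(290,138),(292,199),(229,199)],55,T).round(1).tolist(),ray('wrist',[(229,138),(290,138),(292,199),(229,199)],55,T).mean(0))
for c in((474,219),(478,218)):
  print(proj('wrist',[(*c,55),(*c,63),(*c,150)],T).round(1).tolist())
print('reddot z55',ray('wrist',[(50,99)],55,T))
E
```

```text
[245 166  29  48 992] [259.38205645 194.38407258]
((259.0, 189.5), (47.0, 28.0), 90.0)
far top edge z150 [[488.31897009 229.8843653  150.        ]] 259.0 [(np.int64(259), np.int64(267)), (np.int64(248), np.int64(270)), (np.int64(249), np.int64(271)), (np.int64(246), np.int64(272)), (np.int64(245), np.int64(273)), (np.int64(245), np.int64(273)), (np.int64(245), np.int64(273)), (np.int64(245), np.int64(273))]
stand top corners [[459.7, 175.4, 55.0], [426.1, 233.6, 55.0], [485.2, 273.0, 55.0], [522.1, 209.2, 55.0]] [473.28310103 222.79475019  55.        ]
[[256.8, 168.3], [256.7, 170.0], [256.3, 194.2]]
[[254.3, 170.9], [254.2, 172.6], [252.9, 197.5]]
reddot z55 [[518.87735663 -10.11398514  55.        ]]
```

Call:
{"method": "carry_out", "body": {"rows": [[0, 4, -30, 0], [0, 4, -70, 0], [0, 4, -105, 0], [0, 4, -130, 0], [0, 4, -141, 0], [0, 4, -141, 0], [0, 4, -141, 0]]}}

```text
time: 8.68
tool_pos: [475.1, 221.2, 96.7]
tcp_rot: [-2.687, 1.561, -0.596]
contact_force: [1.0, -0.8, 0.7]
grip_width: 91.0
```

Call:
{"method": "carry_out", "body": {"rows": [[0, 0, 0, 0], [0, 0, 0, 0], [0, 0, 0, 0], [0, 0, 0, 0], [0, 0, 0, 0], [0, 0, 0, 0], [0, 0, 0, 0], [0, 0, 0, 0], [0, 0, 0, 0], [0, 0, 0, 0]], "hand": 15}}

```text
time: 9.52
tool_pos: [475.1, 221.3, 96.6]
tcp_rot: [-2.702, 1.561, -0.611]
contact_force: [-0.3, 0.3, -0.0]
grip_width: 29.0
```

Call:
{"method": "carry_out", "body": {"rows": [[0, 0, 5, 0], [0, 0, 12, 0], [0, 0, 20, 0], [0, 0, 27, 0], [0, 0, 30, 0], [0, 0, 30, 0], [0, 0, 30, 0]]}}

```text
time: 10.1
tool_pos: [475.1, 221.3, 126.9]
tcp_rot: [-2.667, 1.56, -0.576]
contact_force: [0.8, -0.1, -1.7]
grip_width: 25.4
```

```bash
python3 - <<'E'
from h import *
T=pose();im=capture('wrist');np.save('T5.npy',T);cv2.imwrite('pics/w5.png',im[...,::-1])
s=capture('side');cv2.imwrite('pics/s5.png',s[...,::-1]);a=s[220:330,150:300,::-1]
w=cv2.resize(im[100:300,150:370,::-1],(440,400)); a=cv2.resize(a,(545,400),interpolation=2);cv2.imwrite('pics/c5.png',cv2.resize(np.hstack([w,a]),(800,325)));print(T.round(3))
E
```

```text
[[ 9.00000e-03 -8.68000e-01 -4.97000e-01  4.75116e+02]
 [-6.00000e-03 -4.97000e-01  8.68000e-01  2.21289e+02]
 [-1.00000e+00 -5.00000e-03 -9.00000e-03  1.26894e+02]
 [ 0.00000e+00  0.00000e+00  0.00000e+00  1.00000e+00]]
```

View pics/c5.png

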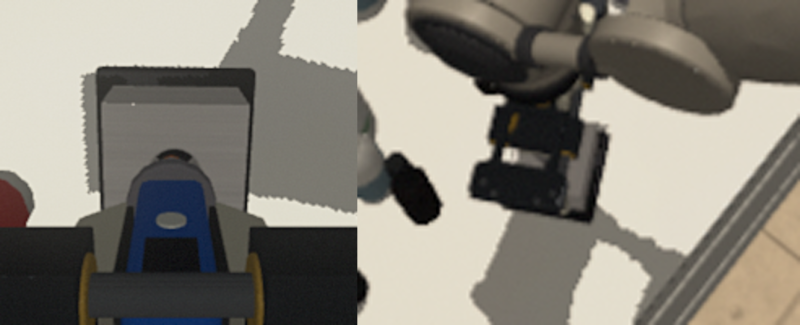

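The grip is solid (width 25.4) and the probe has been raised 30 mm with its head still in the hole. Next I tilt it by pulling the tool along its y (−0.868, −0.497), so the hole's rim holds the head back.

Call:
{"method": "carry_out", "body": {"rows": [[-4, -2.3, 0, 0], [-7, -4, 0, 0], [-10, -5.7, 0, 0], [-13, -7.4, 0, 0], [-16, -9.2, 0, 0], [-19, -10.9, 0, 0], [-21, -12, 0, 0], [-21, -12, 0, 0]]}}

```text
time: 10.87
tool_pos: [454.6, 209.5, 126.8]
tcp_rot: [-2.494, 1.559, -0.403]
contact_force: [4.9, 2.9, -2.5]
grip_width: 25.8
```

Call:
{"method": "carry_out", "body": {"rows": [[-3, -1.7, 0, 0], [-6, -3.4, 0, 0], [-9, -5.2, 0, 0], [-12, -6.9, 0, 0], [-15, -8.6, 0, 0], [-15, -8.6, 0, 0]]}}

```text
time: 11.37
tool_pos: [440.1, 201.2, 127.1]
tcp_rot: [-2.344, 1.557, -0.254]
contact_force: [3.9, 3.3, -0.9]
grip_width: 25.9
```

Call:
{"method": "carry_out", "body": {"rows": [[0, 0, 15, 0], [0, 0, 40, 0], [0, 0, 70, 0], [0, 0, 90, 0], [0, 0, 90, 0], [0, 0, 90, 0]]}}

```text
time: 11.87
tool_pos: [439.6, 200.9, 217.2]
tcp_rot: [-2.368, 1.557, -0.278]
contact_force: [-0.5, -0.1, -2.4]
grip_width: 26.0
```

```bash
python3 - <<'E'
from h import *
T=pose();im=capture('wrist');np.save('T6.npy',T);cv2.imwrite('pics/w6.png',im[...,::-1]);print(T.round(3),get_obs()['time'])
cv2.imwrite('pics/s6.png',capture('scene')[...,::-1]);a=cv2.imread('pics/s6.png')[60:220,90:260]
cv2.imwrite('pics/c6.png',np.hstack([cv2.resize(im[120:320,150:370,::-1],(440,400)),cv2.resize(a,(360,400),interpolation=2)]))
E
```

```text
[[ 1.30000e-02 -8.68000e-01 -4.96000e-01  4.39588e+02]
 [-4.00000e-03 -4.97000e-01  8.68000e-01  2.00876e+02]
 [-1.00000e+00 -1.00000e-02 -1.00000e-02  2.17221e+02]
 [ 0.00000e+00  0.00000e+00  0.00000e+00  1.00000e+00]] 11.9167
```

View pics/c6.png

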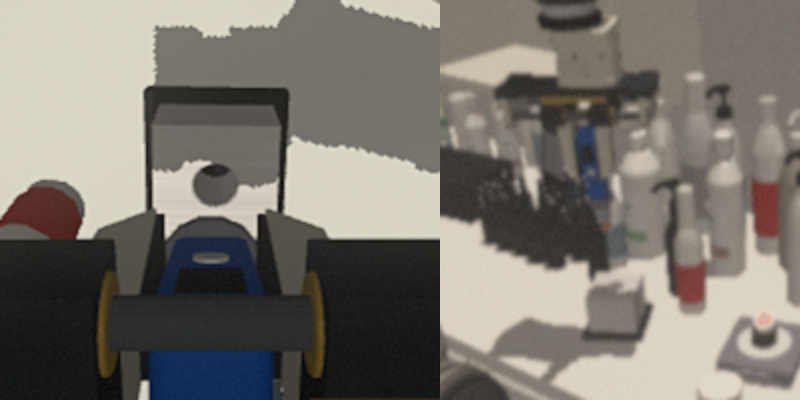

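```bash
python3 - <<'E'
from h import *
from scipy.optimize import brentq
K=np.array(camera_info('wrist')['camera_matrix']);M=np.array(camera_info('wrist')['mount'])
def pj(p): q=M[:3,:3].T@(np.array(p)-M[:3,3]);q=K@q;return q[:2]/q[2]
def pts(th,y0=0,g=60):
    a=np.array([np.cos(th),-np.sin(th),0]);n=np.array([np.sin(th),np.cos(th),0]);G=np.array([-19,y0,0])
    return [pj(G+(g-8)*a+13*n), pj(G+g*a+19*n), pj(G+(g-8)*a+13*n+[0,0,13])]
for th in (0,.26,.3,.35,.4,.45): print(th,np.round(pts(th),1).tolist())
for f in('pics/w5.png','pics/w6.png'):
    im=cv2.imread(f).astype(int);b=(im[...,0]-im[...,2]>30).astype(np.uint8);b[:100]=0
    print(f,[(y,np.where(b[y,200:320])[0][[0,-1]]+200) for y in range(190,262,3) if b[y,200:320].sum()>4])
    print(im[195:250:3,256].tolist())
E
```

```text
0 [[254.7, 202.1], [254.7, 189.8], [274.5, 202.0]]
0.26 [[254.7, 220.6], [254.7, 210.5], [274.0, 220.6]]
0.3 [[254.7, 223.6], [254.7, 213.9], [273.9, 223.6]]
0.35 [[254.7, 227.4], [254.7, 218.1], [273.9, 227.4]]
0.4 [[254.7, 231.2], [254.7, 222.3], [273.8, 231.2]]
0.45 [[254.7, 235.0], [254.7, 226.6], [273.8, 235.0]]
pics/w5.png [(211, array([241, 270])), (214, array([237, 273])), (217, array([236, 274])), (220, array([236, 274])), (223, array([235, 275])), (226, array([235, 275])), (229, array([234, 276])), (232, array([234, 276])), (235, array([233, 277])), (238, array([233, 278])), (241, array([232, 278])), (244, array([232, 278])), (247, array([231, 279])), (250, array([230, 279])), (253, array([230, 280])), (256, array([229, 280])), (259, array([229, 281]))]
[[25, 36, 52], [54, 54, 53], [68, 69, 70], [65, 65, 69], [66, 66, 67], [68, 61, 61], [73, 40, 23], [72, 39, 25], [73, 40, 22], [71, 39, 20], [74, 42, 27], [71, 37, 22], [84, 95, 96], [83, 90, 89], [80, 87, 86], [101, 106, 109], [72, 37, 19], [38, 27, 19], [19, 19, 20]]
pics/w6.png [(241, array([238, 272])), (244, array([237, 273])), (247, array([236, 274])), (250, array([235, 275])), (253, array([234, 276])), (256, array([233, 277])), (259, array([232, 278]))]
[[100, 107, 110], [101, 107, 112], [90, 97, 100], [34, 36, 38], [35, 35, 36], [78, 84, 85], [78, 82, 84], [80, 84, 87], [77, 83, 86], [101, 109, 111], [196, 208, 214], [94, 96, 100], [73, 72, 74], [68, 68, 72], [70, 71, 71], [61, 41, 30], [63, 40, 28], [66, 64, 58], [81, 87, 88]]
```

Call:
{"method": "carry_out", "body": {"rows": [[0, 0, 23, 0], [4, -30, 23, -4], [8, -65, 23, -8], [13, -100, 23, -12], [17, -135, 23, -14], [21, -170, 23, -14], [26, -205, 23, -14], [28, -225, 23, -14], [28, -225, 0, -14], [28, -225, -30, -14], [28, -225, -45, -14], [28, -225, -48, -14], [28, -225, -48, -14], [28, -225, -48, -14]]}}

```text
time: 13.13
tool_pos: [466.9, -24.3, 167.6]
tcp_rot: [-2.564, 1.561, -0.718]
contact_force: [-0.6, -0.2, -2.0]
grip_width: 25.8
```

```bash
python3 - <<'E'
from h import *
T=pose();im=capture('wrist');np.save('T7.npy',T);cv2.imwrite('pics/w7.png',im[...,::-1]);o=get_obs();print(T.round(3),o['time'],o['contact_force'],o['grip_width'])
P=[]
for n in('scene','side'):
    a=capture(n)[...,::-1];cv2.imwrite(f'pics/{n}7.png',a);u,v=proj(n,[(506,-14,92)])[0].astype(int);print(n,u,v)
    P.append(cv2.resize(a[v-50:v+50,u-50:u+50],(400,400),interpolation=2))
cv2.imwrite('pics/c7.png',np.hstack(P))
E
```

```text
[[ 8.00000e-03 -9.62000e-01 -2.72000e-01  4.66853e+02]
 [-7.00000e-03 -2.72000e-01  9.62000e-01 -2.42530e+01]
 [-1.00000e+00 -6.00000e-03 -9.00000e-03  1.67597e+02]
 [ 0.00000e+00  0.00000e+00  0.00000e+00  1.00000e+00]] 13.1833 [ 0.04494464 -0.57423485 -1.28161988] 25.61982072750213
scene 240 178
side 262 200
```

View pics/c7.png

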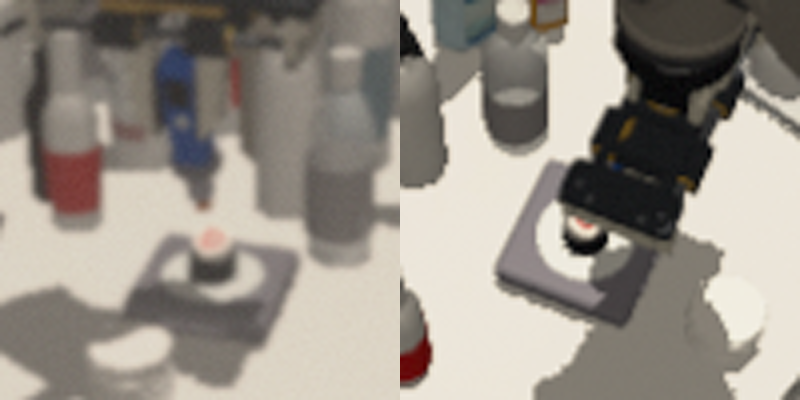

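In the scene crop the orange tip is at (204,206), and the red dot below it at (212,240), which is (241,179.5) and (243,188) in the full picture. I'll compare these with the predictions, and with the dot as seen by the wrist camera.

```bash
python3 - <<'E'
from h import *
T=np.load('T7.npy');tip=(T@[76.8,-39.5,0,1])[:3];print('tip est',tip)
print('proj tip',proj('scene',[tip]),'dot',proj('scene',[(518.9,-10.1,55)]),'side dot',proj('side',[(518.9,-10.1,55)]))
a=cv2.imread('pics/scene7.png').astype(float);red=a[...,2]-a[...,:2].mean(2)
for n,(u0,u1,v0,v1) in {'tip':(236,246,175,183),'dot':(236,252,184,194)}.items():
    w=np.clip(red[v0:v1,u0:u1]-18,0,None);V,U=np.mgrid[v0:v1,u0:u1];print(n,(w*U).sum()/w.sum(),(w*V).sum()/w.sum(),w.max())
for f,Tn in(('pics/w4.png','T4.npy'),('pics/w7.png','T7.npy'),('pics/w6.png','T6.npy')):
    im=cv2.imread(f).astype(float);r=im[...,2]-im[...,:2].mean(2);hue=(r>60)&(im[...,2]>120);hue[240:]=0
    n,l,st,ce=cv2.connectedComponentsWithStats(cv2.dilate(hue.astype(np.uint8),np.ones((3,3))))
    for k in range(1,n):
        if st[k,4]>20: print(f,st[k],ce[k],ray('wrist',[ce[k]],55,np.load(Tn)))
cv2.imwrite('pics/v7.png',cv2.resize(cv2.imread('pics/w7.png')[90:290,130:380],(800,640))[:600])
E
```

```text
tip est [505.4572427  -14.02775439  91.02232783]
proj tip [[240.29812049 178.8090578 ]] dot [[241.97564215 187.32795283]] side dot [[258.43212372 204.47770421]]
tip 240.66770186335404 179.27639751552795 18.5
dot 242.4526456202757 187.4846598488217 42.0
pics/w4.png [ 40  91  19  18 202] [48.99009901 99.27722772] [[519.65257604 -11.01345221  55.        ]]
pics/w4.png [46 97  6  6 31] [48.70967742 99.29032258] [[519.81585894 -11.27029652  55.        ]]
pics/w6.png [ 33 130  19  19 219] [ 41.89954338 138.7716895 ] [[519.39012292 -11.04471921  55.        ]]
pics/w6.png [ 39 136   6   6  32] [ 41.625   138.65625] [[519.41673879 -11.33229557  55.        ]]
```

View pics/v7.png

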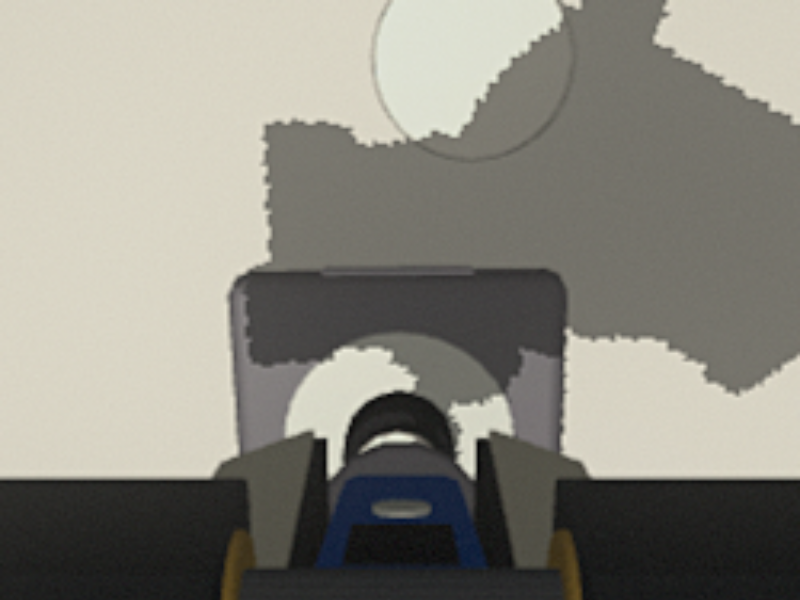

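The lateral position checks out to under 1 mm. The tip is about 40 mm from the dot along the pad's normal, so I'll approach along it.

Call:
{"method": "carry_out", "body": {"rows": [[4, 1, -10, 0], [8, 2, -20, 0], [10, 2.3, -26, 0], [11, 2.5, -28.5, 0], [11, 2.5, -28.5, 0], [11, 2.5, -28.5, 0], [11, 2.5, -28.5, 0]]}}

```text
time: 13.87
tool_pos: [478.5, -21.8, 140.1]
tcp_rot: [-2.464, 1.558, -0.617]
contact_force: [-0.2, -0.1, -1.1]
grip_width: 25.8
```

```bash
python3 - <<'E'
from h import *
T=pose();print((T@[76.8,-39.5,0,1])[:3],T[:3,0],get_obs()['contact_force'])
a=capture('scene')[...,::-1];cv2.imwrite('pics/scene8.png',a);a=a.astype(float)
red=a[...,2]-a[...,:2].mean(2);print(red[180:193,234:252].astype(int))
E
```

```text
[517.29208663 -11.62292284  63.63469214] [ 0.0103225  -0.00732878 -0.99991986] [-0.231929   -0.14363183 -1.10932964]
[[16 17 17 15 11  8  4  8  6  6 10 14 17 17 16 14 15 15]
 [13 16 17 15 14  9  6  8  8  6 10 16 18 15 16 14 14 14]
 [17 15 15 17 14 10  8  6  8  8 12 14 16 16 14 14 16 14]
 [16 15 16 17 15 13  9  7  9 10 15 17 16 15 15 17 14 15]
 [15 15 16 16 16 13 13 13 15 19 22 23 17 15 15 14 14 15]
 [18 15 18 17 18 17 23 27 29 35 33 32 20 17 15 15 15 14]
 [14 14 16 16 16 20 26 34 42 43 49 44 28 19 17 15 15 14]
 [11  9 12 13 18 20 27 35 36 39 47 48 35 24 20 17 17 19]
 [ 9  9  8  9 14 21 28 37 33 34 40 42 32 24 17 14 14 14]
 [ 8  8 10  9 12 19 23 30 31 32 36 34 28 20 14 11  9 10]
 [10 10 11 10 11 14 17 19 22 24 26 25 20 15 10 11 10 10]
 [12 12 11 10 11 12 14 15 15 14 15 17 14 10 11 12 13 14]
 [14 14 14 10  7  9 12 13 12 11 12 11 10  9  8 12 13 14]]
```

Call:
{"method": "carry_out", "body": {"rows": [[0.3, 0.2, -2, 0], [0.7, 0.3, -4, 0], [1.1, 0.5, -6, 0], [1.5, 0.6, -7.5, 0], [1.5, 0.6, -7.5, 0], [1.5, 0.6, -7.5, 0]]}}

```text
time: 14.42
tool_pos: [480.0, -21.2, 132.8]
tcp_rot: [-2.458, 1.558, -0.612]
contact_force: [-1.4, 0.3, -0.8]
grip_width: 25.8
```

Call:
{"method": "carry_out", "body": {"rows": [[0.3, 0.1, -1, 0], [0.6, 0.2, -2, 0], [1, 0.3, -3, 0], [1, 0.3, -3, 0], [1, 0.3, -3, 0], [1, 0.3, -3, 0]]}}

```text
time: 14.92
tool_pos: [481.0, -21.0, 129.8]
tcp_rot: [-2.47, 1.558, -0.624]
contact_force: [-1.5, -0.6, 2.0]
grip_width: 26.0
```

Call:
{"method": "carry_out", "body": {"rows": [[0.3, 0.1, -0.9, 0], [0.6, 0.2, -1.9, 0], [0.6, 0.2, -1.9, 0], [0.6, 0.2, -1.9, 0], [0.6, 0.2, -1.9, 0]]}}

```text
time: 15.33
tool_pos: [481.5, -20.8, 128.0]
tcp_rot: [-2.478, 1.558, -0.632]
contact_force: [-2.7, -1.1, 2.3]
grip_width: 25.7
```

```bash
python3 - <<'E'
from h import *
F=[]
for i in range(5): F.append(get_obs()['contact_force']);a=capture('scene')[...,::-1]
print(np.mean(F,0),np.std(F,0));T=pose();print((T@[76.8,-39.5,0,1])[:3],get_obs()['time'])
im=capture('wrist')[...,::-1];cv2.imwrite('pics/w9.png',im);cv2.imwrite('pics/scene9.png',a)
u,v=proj('scene',[(519,-11,55)])[0].astype(int)
cv2.imwrite('pics/c9.png',np.hstack([cv2.resize(a[v-60:v+25,u-40:u+45],(400,400),interpolation=2),cv2.resize(im[150:270,195:315],(400,400))]))
E
```

```text
[-2.54195655 -1.02040675  2.88039229] [0.29206194 0.29154087 0.59576574]
[520.33585952 -10.66422154  51.48740837] 15.5833
```

View pics/c9.png

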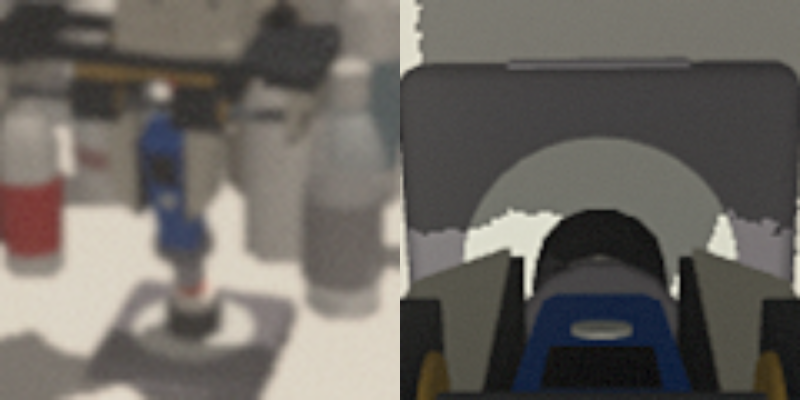

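The crop shows the orange head down on the pad's red mark, with the collar and handle leaning towards the robot. The force change is about 4.8 N, so the head is in by roughly 4.7 mm. A last check on the tilt:

```bash
python3 - <<'E'
from h import *
for f in('w5','w6','w7','w9'):
    im=cv2.imread(f'pics/{f}.png').astype(int);b=(im[...,0]-im[...,2]>25)[:,245:266].sum(1);print(f,'blue starts',np.where(b[150:]>10)[0][0]+150)
T=pose()
for f in('scene9',):
    a=cv2.imread(f'pics/{f}.png').astype(int);u0,v0=proj('scene',[(519,-11,55)])[0].astype(int)
    m=(a[...,0]-a[...,2]>25);m[:v0-50]=0;m[v0:]=0;m[:,:u0-25]=0;m[:,u0+25:]=0
    v,u=np.where(m);L=cv2.fitLine(np.c_[u,v].astype(np.float32),cv2.DIST_HUBER,0,.01,.01).ravel();print('axis seen deg',np.degrees(np.arctan2(L[0],L[1])),'centroid',u.mean(),v.mean())
for th in(12,16,20,24,28):
    t=np.radians(th);tip=np.array([519,-11,55.]);d=np.cos(t)*np.array([0,0,1])+np.sin(t)*T[:3,1]*np.array([1,1,0])
    p=proj('scene',[tip+60*d,tip+120*d]);q=p[0]-p[1];print(th,np.degrees(np.arctan2(q[0],q[1])).round(1),proj('scene',[tip+88*d]).round(1).tolist())
o=get_obs();print(o['contact_force'],o['grip_width'],abs(o['dq']).max())
E
```

```text
w5 blue starts 211
w6 blue starts 239
w7 blue starts 239
w9 blue starts 238
axis seen deg 9.103404 centroid 237.52272727272728 165.45454545454547
12 6.3 [[239.6, 163.7]]
16 8.3 [[239.0, 165.1]]
20 10.6 [[238.4, 166.7]]
24 13.2 [[237.8, 168.4]]
28 16.3 [[237.2, 170.1]]
[-2.83454392 -1.13596366  3.36344056] 25.726555816251437 0.0012065697551902714
```

```bash
python3 -c "
from h import *
print(close_job());o=get_obs();print(o['time'],o['contact_force'],o['grip_width'])"
```

```text
the job is handed in; nothing more can be done
None
the job is handed in; nothing more can be done
```

The job is handed in at about 15.7 s of the 56 s allowed. By my checks the cap stands in the tray and the probe is pressed on the red dot. `close_job` gives no verdict.

- **Cap:** I lifted it off the block and let it go on the tray floor. The wrist picture showed it free and upright, about 10 mm from the tray's centre along its length and 1 mm across.
- **Tilting the probe:** The moves cannot tilt the tool. I gripped the handle, raised it 30 mm and pulled the tool sideways, so the hole's rim turned the probe about 20° between the fingers. Then I drew it out and turned it into line with the block.
- **Pressing on the dot:**
  - **Force:** The change on contact was about 4.8 N, so the head should be in by 4.5–5 mm. It held steady with the arm still.
  - **Position:** I estimate the tip is within about 2 mm of the dot.
  - **Grip:** The finger opening was 25.7 mm and the probe did not shift between the fingers while pressing.

**Checks that disagreed:** The tilt came out between about 17.5° (scene view) and 21° (wrist view), against the 20° needed; all are within the 8° limit. The measured force pointed about 29° from vertical rather than 20°, probably from sensor noise and friction on the pad. The wrist picture put the handle about 5 mm off the fingers' centre line, while the other estimate gave about 3 mm.

The path kept clear of the bystanders, but I did not check their positions at the end.

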